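Release the ratchet and open the bench clamp

TASK

Open the blue bench clamp so that the wooden box can be taken out later: press the orange ratchet release button on the sliding jaw down until it clicks and stays down, then push the sliding jaw all the way back along its bar, away from the box, to its end stop. Touch the clamp with the fingers only, and leave the wooden box and the bottles standing where they are.

Things in the scene. Friction and masses are not known exactly. Their poses are not given: they have to be found in the camera images.
- clamp: Blue and grey ratchet bench clamp, fixed to the table, about 305 mm long (its y) and 84 mm wide (its x). Origin on the table, on the centre line of the bar; z up. The toothed aluminium bar runs along its y, top 34 mm above the table. The fixed fence (20 mm thick, 92 mm high) has its inner face at y = +120 mm; the end stop (20 mm thick, 42 mm high) has its inner face at y = -150 mm. The sliding jaw rides on the bar between them; opening the clamp moves it to the clamp's -y.
- jaw (a joint): Travel of the sliding jaw along the bar in m: 0 is nearest the box, 0.10 is fully back at the end stop; it grows toward the clamp's -y. It starts between 0 and 0.03. While the release is up the ratchet locks the jaw both ways (teeth every 6 mm, so it may shift by up to 6 mm before the pawl drops in); once the release is down it slides with about 2 to 3 N and stays where it is left.
- jaw_push (a point): Point on the box side of the sliding jaw's upright plate, on its centre line, 98 mm above the table: the place to push (toward the clamp's -y). The plate is 76 mm wide (clamp's x), 12 mm thick, and stands from 30 to 112 mm above the table; its box side is plane. The top of the wooden box is 67 mm above the table, so fingers at 75 to 112 mm pass over the box. With the jaw at value j this point lies at y = 0.038 - j m, x = 0 in the clamp's frame.
- release (a joint): Travel of the release button in m: 0 is up with the pawl between two teeth, about 0.0025 is up with the pawl resting on a tooth (either may be the case at the start), 0.0085 is pressed right down. Its spring resists with about 4 N at first and about 5 N at the bottom; at about 0.0065 a catch snaps in, and when let go it stays latched down at about 0.0065 (free) and cannot be unlatched again by pressing.
- release_top (a point): Centre of the top of the orange round release button, 33 mm across, on the sliding jaw's carriage behind the plate, 58 mm from point jaw_push toward the clamp's -y (46 mm behind the plate's back). Up, its top is 65 to 68 mm above the table, latched down about 61.5 mm, pressed right down 59.5 mm; its carriage top, 46 mm wide and 52 mm high, lies under it. It travels with the jaw.
- slide_box: Wooden slide box, 75 x 100 x 33 mm, loose, standing on the clamp's bed (34 mm above the table) between the fence and the sliding jaw, its 75 mm side along the bar. Origin at the centre of its underside. Must stay there.
- reagent_a: White frosted bottle, 39 mm across, 89 mm high, loose, standing on the table on the far side of the clamp (+x of the clamp). Origin at the centre of its underside. Bystander.
- lime_bottle: White bottle with a lime green cap, 43 mm across, 109 mm high, loose, standing on the table on the near side of the clamp. Origin at the centre of its underside. Bystander.
- dropper_bottle: Small dropper bottle with blue liquid, 27 mm across, 60 mm high, loose, standing on the table on the near side of the clamp, beside the box. Origin at the centre of its underside. Bystander.
Not all that is in view belongs to the job. Of the things shaped like the slide_box, the wooden one is meant.

How it is judged (in metres and radians):
On the way, in this order (a step that is already met when the one before it is completed fails the run):
1. the release button is pressed down and stays down, before the jaw is moved back (value of joint release above 0.0055 m and value of joint jaw below 0.045 m), for 0.2 s.
2. the sliding jaw is pushed back to its end stop (value of joint jaw above 0.095 m), for 0.2 s.
At the end, for the whole second after the job is handed in: The release is down (beyond 5.5 of 8.5 mm), the jaw is within 5 mm of its end stop, the wooden box rests within 15 mm of where it stood and the bottles stand upright within 15 mm of where they stood (value of joint jaw above 0.095 m and value of joint release above 0.0055 m and linear speed of slide_box below 0.02 m/s and distance of slide_box from where it was at the start of the episode below 0.015 m and angle between each of slide_box, reagent_a, lime_bottle, dropper_bottle's own z axis and vertical below 0.1 rad); the robot touches nothing.
It fails at once if the clamp is pressed with the arm or the gripper's body instead of the fingers (contact force between the arm and clamp above 3 N).
It fails at once if the wooden box is lifted, carried or shoved more than 15 mm (distance of slide_box from where it was at the start of the episode above 0.015 m).
It fails at once if a bottle is moved more than 15 mm (distance of any of reagent_a, lime_bottle, dropper_bottle from where it was at the start of the episode above 0.015 m).
It also fails if it takes over 42 s, if anything falls off the work surface, if the arm or the gripper's body presses on something with over 40 N, if the wrist force passes 120 N, or if a joint passes its speed limit or range.

ROBOT

A 6-joint arm with a two-finger parallel gripper is mounted at the origin on the work surface; the furniture and walls round the work are solid. World frame = base frame: x ahead of the robot, y to its left, z up, the work surface at z = 0. Lengths are in mm, angles in rad, forces in N, time in s.
With the tool pointing down it reaches from about 350 to 775 mm from the base axis. Payload 7.3 kg.
Tool frame: the origin (TCP) lies between the finger pads; the fingertips stand bot.tip_extent ahead of it and the grasp point (between the pads) lies 6 mm ahead of it (bot.tip_extent is the distance from the TCP to the fingertips, in mm); x points along the fingers, y is the direction in which the jaws open and shut, and the axes are right-handed (so a half turn about x gives the same grasp; the last joint's range is limited). The gripper opens to 92 mm and grips with 3 to 60 N. Pads are 19 mm wide; open, the fingers measure 130 mm over their backs; the gripper's body (75 mm by 190 mm) begins 47 mm behind the grasp point.
Start: joints at [-1.493, 0.342, 1.524, -0, 1.275, -0.146], TCP at [116.538, -511.919, 251.741] pointing down, gripper open.
Joint ranges: [-2.53, 2.53], [-0.77, 2.02], [0.04, 2.7], [-1, 4.14], [0.28, 2.66], [-3.11, 3.11]. Speed limits (rad/s): [2.57, 2.57, 3.14, 3.14, 3.14, 3.14].

INTERFACE

Orientations are given as [roll, pitch, yaw] about the fixed x, y, z axes, in that order (R = Rz(yaw) Ry(pitch) Rx(roll)).
In Python, from plant import bot, capture, workorder gives the robot as it stands. The module is installed in compiled form; this text tells all that it offers.
- The arm moves only by the shell command python3 -m crank 'ROWS'. ROWS is JSON, a list of rows, each an object with "linear": the shift along the tool's x, y, z in cm, a list of three; "delta_rot": the turn, a rotation vector about the tool's x, y, z in degrees, a list of three; "fingers": the opening, from 0 (shut) to 1 (fully open). In form: [{"linear": [x, y, z], "delta_rot": [wx, wy, wz], "fingers": fingers}, ...]. A call has exactly 5 rows; each row shifts and turns the commanded pose from where the row before left it, along the tool's axes as they then stand; what a row does not reach is not made up. A row lasts 1/10 s, in which the tool goes at most 50 mm and 8.59 degrees, less where a joint would pass 70% of its speed; a pose out of reach is approached as far as the arm can. A call with a gripper value outside its range is refused whole. The fingers move at their own pace and stop on an object; the grip force is fixed at half the most. Time passes only in rows, so rows that do not move let the fingers close, or fill a call up. It gives the time, the measured TCP pose, the force and the opening at its end, in the units of the state.
- bot.get_obs(): the state, without advancing time (a new reading comes with each control period).
- capture(name): name is "side" or "top" or "wrist"; returns a dict with "image" (400x640x3 uint8, blue, green, red), "mtx" (3x3 intrinsics, pixels), "dist_coeffs" ([k1, k2, p1, p2, k3] as OpenCV has them; the pictures are not rectified), "pose" (4x4, takes a point from camera to world coordinates). Camera axes: x right, y down, z forward; pixel columns grow to the right and rows downward; lengths in mm; the calibration is good to about 2 mm. A picture is of the moment at which its call begins. There is no depth.
- workorder.close_job(): hands the job in, once; it reports no verdict.
The state is a dict: "time": time; "joint_positions": joint angles; "dq": joint speeds; "tau": joint torques, N m; "tool_pos": TCP position; "tcp_rot": TCP orientation; "contact_force": force on the tool from outside, world axes, zero at the start; "moment": the same for the moment, N m; "grip_width": finger opening in mm.
Only numpy, scipy, OpenCV 4.12 (cv2) and the standard library are available. Lean on these libraries where they do the work, as an engineer would, in place of code of your own. Each camera call takes 0.05 s, during which the arm holds its last target. There are 200 camera calls.

## Working session

There is one attempt and no reset: what is moved stays moved. The work goes in short steps, Python scripts to look and compute and a shell command to move; the robot and the scene stay as the last step left them, time stands still between calls to the robot, and variables do not carry over. Pictures are saved under pics/ and viewed, on a budget of 10 in all, crops included, one or two more only if the job needs it, and the job is handed in when it is done.

```bash
mkdir -p pics; python3 - <<'E'
from plant import bot,capture
import cv2,numpy as np
o=bot.get_obs();print(o['time'],o['tool_pos'],o['tcp_rot'],o['grip_width'],bot.tip_extent)
for n in('top','side'):
    c=capture(n);cv2.imwrite(f'pics/{n}0.png',c['image']);print(n,c['mtx'].round(1).tolist(),c['dist_coeffs'],np.round(c['pose'],3).tolist())
E
```

```text
0.0 [ 116.49051919 -511.53315531  251.04961838] [-1.7028543   1.56926866  1.66251846] 91.50408167198466 25.0
top [[429.7, 0.0, 320.1], [0.0, 429.7, 196.8], [0.0, 0.0, 1.0]] [-0.03805439  0.          0.          0.          0.        ] [[-0.002, -0.988, 0.157, 356.238], [-1.0, 0.005, 0.017, -153.752], [-0.018, -0.157, -0.987, 909.45], [0.0, 0.0, 0.0, 1.0]]
side [[457.0, 0.0, 318.1], [0.0, 457.0, 191.7], [0.0, 0.0, 1.0]] [-0.07261251  0.          0.          0.          0.        ] [[-0.959, -0.15, 0.239, 295.524], [-0.282, 0.577, -0.767, 516.509], [-0.023, -0.803, -0.596, 576.182], [0.0, 0.0, 0.0, 1.0]]
```

View pics/top0.png

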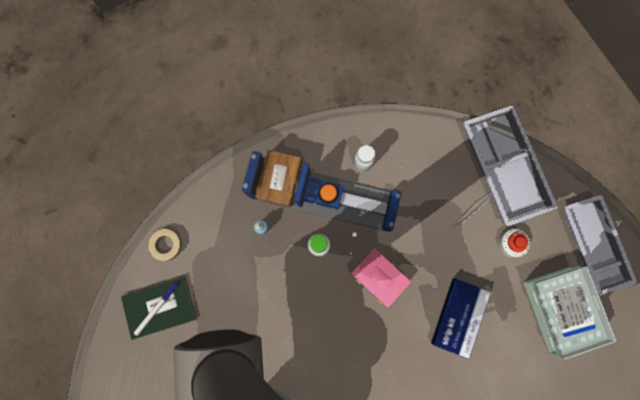

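View pics/side0.png

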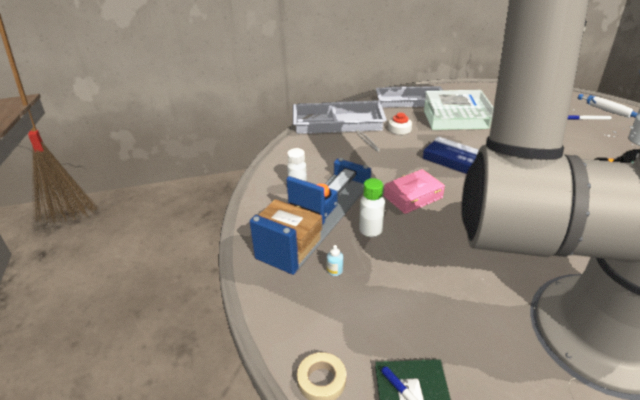

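The top view shows the clamp with its fence at (253,174), end stop at (393,210), orange button at (328,193) and plate at about (302,186). The wooden box is at (278,178); the pink (382,278), navy (462,318) and green (570,310) boxes are only lookalikes. In the side view the fence is nearest the camera at (275,243), the box is behind it, and the lime bottle is at (372,208).

```bash
cat > h.py <<'E'
from plant import bot,capture
import cv2,numpy as np
from scipy.spatial.transform import Rotation as R
def ray(c,px):
    u=cv2.undistortPoints(np.array(px,float).reshape(-1,1,2),c['mtx'],c['dist_coeffs']).reshape(-1,2)
    d=np.c_[u,np.ones(len(u))]@c['pose'][:3,:3].T
    return c['pose'][:3,3],d
def onz(c,px,z):
    o,d=ray(c,px);return o+d*((z-o[2])/d[:,2:])
def tri(c1,p1,c2,p2):
    A=np.zeros((3,3));b=np.zeros(3)
    for c,p in((c1,p1),(c2,p2)):
        o,d=ray(c,[p]);d=d[0]/np.linalg.norm(d[0]);M=np.eye(3)-np.outer(d,d);A+=M;b+=M@o
    return np.linalg.solve(A,b)
def blobs(im,lo,hi,mina=15):
    m=cv2.inRange(cv2.cvtColor(im,cv2.COLOR_BGR2HSV),lo,hi)
    cs=cv2.findContours(m,cv2.RETR_EXTERNAL,cv2.CHAIN_APPROX_NONE)[0]
    return sorted([c for c in cs if cv2.contourArea(c)>mina],key=cv2.contourArea,reverse=True)
def cen(k):
    m=cv2.moments(k);return [m['m10']/m['m00'],m['m01']/m['m00']]
E
python3 - <<'E'
from h import *
t=capture('top');s=capture('side')
for n,c in(('t',t),('s',s)):
    for k in blobs(c['image'],(5,180,120),(18,255,255),6)[:6]: print(n,'orange',np.round(cen(k),1),cv2.contourArea(k),cv2.boundingRect(k), onz(c,[cen(k)],66).round(1))
for k in blobs(t['image'],(100,120,40),(125,255,255))[:6]:
    print('blue',np.round(cen(k),1),cv2.contourArea(k),cv2.boxPoints(cv2.minAreaRect(k)).round(1).tolist())
r=R.from_euler('xyz',bot.get_obs()['tcp_rot']).as_matrix();print(r.round(3))
a=cv2.resize(t['image'][130:260,220:420],None,fx=4,fy=4,interpolation=cv2.INTER_CUBIC);cv2.imwrite('pics/crop1.png',a)
E
```

```text
t orange [327.9 192.2] 198.5 (320, 184, 17, 17) [[ 499.5 -154.7   66. ]]
s orange [401.5 118.9] 26.5 (395, 114, 11, 8) [[ 390.2 -469.4   66. ]]
s orange [326.8 191.5] 12.5 (325, 186, 4, 10) [[ 484.9 -145.2   66. ]]
blue [456.1 316.1] 1740.5 [[432.6000061035156, 345.20001220703125], [454.79998779296875, 278.6000061035156], [480.0, 287.0], [457.79998779296875, 353.6000061035156]]
blue [319.7 193.1] 386.0 [[302.8999938964844, 199.60000610351562], [309.0, 176.60000610351562], [343.3999938964844, 185.8000030517578], [337.29998779296875, 208.6999969482422]]
blue [391.3 209.8] 260.0 [[383.0, 229.0], [391.0, 189.1999969482422], [400.3999938964844, 191.10000610351562], [392.3999938964844, 230.89999389648438]]
blue [251.  172.9] 220.0 [[241.10000610351562, 195.1999969482422], [247.6999969482422, 150.89999389648438], [259.6000061035156, 152.6999969482422], [253.0, 197.0]]
blue [301.2 183.2] 181.5 [[293.5, 203.0], [302.20001220703125, 163.0], [308.70001220703125, 164.39999389648438], [299.8999938964844, 204.39999389648438]]
blue [578.7 330.5] 91.0 [[562.5, 333.20001220703125], [593.7999877929688, 324.20001220703125], [594.7999877929688, 327.8999938964844], [563.5, 336.79998779296875]]
[[-0.     0.222 -0.975]
 [ 0.001 -0.975 -0.222]
 [-1.    -0.001 -0.   ]]
```

View pics/crop1.png

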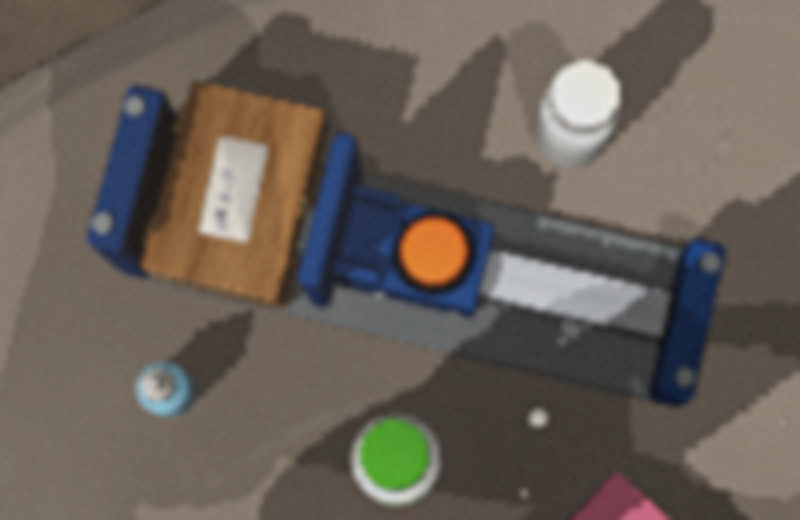

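The enlarged crop confirms the wooden box between the fence and the plate. The fence screws are at crop (134,105) and (101,222), and the end stop screws at (711,261) and (685,376). The plate's top edge runs from about (345,140) to (316,296).

```bash
python3 - <<'E'
from h import *
t=capture('top')
f=lambda *p:np.array(p)/4+[220,130]-.375
F=onz(t,f((134,105),(101,222)),92);E=onz(t,f((711,261),(685,376)),42);P=onz(t,f((347,137),(319,299)),112)
print(F.round(1),E.round(1),P.round(1),np.linalg.norm(P[0]-P[1]))
Fm,Em=F.mean(0),E.mean(0);d=Em-Fm;d[2]=0;print('len(290)',np.linalg.norm(d));d/=np.linalg.norm(d);print('dir -y',d,np.degrees(np.arctan2(d[0],-d[1])))
for a,b in(F,E,P): v=a-b;print('cross deg',np.degrees(np.arctan2(-v[1],v[0])))
O=(Fm+130*d);O[2]=0;print('origin',O,'alt',Em-160*d)
B=np.array([499.5,-154.7,0]);print('button along -y',(B-O)@d,'lateral',np.cross(d,B-O)[2],'=> j',(B-O)@d-20)
r=R.from_euler('xyz',bot.get_obs()['tcp_rot']).as_matrix()
for n,p in(('dropper',(162,385)),('lime',(395,455)),('reag',(584,95))):
    q=onz(t,f(p),{'dropper':60,'lime':109,'reag':89}[n])[0];print(n,q.round(),'along',(q-O)@d,'lat',np.cross(d,q-O)[2])
E
```

```text
[[568.3  -8.1  92. ]
 [509.9   6.6  92. ]] [[ 497.3 -296.5   42. ]
 [ 438.5 -281.6   42. ]] [[ 546.6 -113.9  112. ]
 [ 468.8 -101.   112. ]] 78.87657374051741
len(290) 296.94181350167054
dir -y [-0.2397489  -0.97083493  0.        ] -13.871720452434154
cross deg 14.208389237744374
cross deg 14.220616360783898
cross deg 9.435246355535305
origin [ 507.92922115 -126.96891866    0.        ] alt [ 506.26492903 -133.70827371   42.        ]
button along -y 28.943198952518742 lateral -1.534886228724365 => j 8.943198952518742
dropper [433. -20.  60.] along -86.33869149450908 lat -98.1090733379095
lime [ 396. -136.  109.] along 36.02068886703583 lat -106.40219318467031
reag [ 573. -229.   89.] along 83.64321433800035 lat 87.18943854101938
```

Estimates: clamp yaw is about -14.1°, the button is at about (499.5, -154.7), and jaw j is about 0.009. Next I shut the fingers, move above the button at the present height, then turn -63° about tool x so the fingers open along the clamp's x.

```bash
for i in 1; do python3 -m crank '[{"linear":[0,-1.75,-3],"delta_rot":[0,0,0],"fingers":0},{"linear":[0,-1.75,-3],"delta_rot":[0,0,0],"fingers":0},{"linear":[0,-1.75,-3],"delta_rot":[0,0,0],"fingers":0},{"linear":[0,-1.75,-3],"delta_rot":[0,0,0],"fingers":0},{"linear":[0,-1.75,-3],"delta_rot":[0,0,0],"fingers":0}]'; done
python3 -m crank '[{"linear":[0,-1.75,-3],"delta_rot":[0,0,0],"fingers":0},{"linear":[0,-1.75,-3],"delta_rot":[0,0,0],"fingers":0},{"linear":[0,-1.75,-3],"delta_rot":[0,0,0],"fingers":0},{"linear":[0,-1.75,-3],"delta_rot":[0,0,0],"fingers":0},{"linear":[0,-1.75,-3],"delta_rot":[0,0,0],"fingers":0}]'
python3 -m crank '[{"linear":[0,-1.75,-3],"delta_rot":[0,0,0],"fingers":0},{"linear":[0,-1.75,-3],"delta_rot":[0,0,0],"fingers":0},{"linear":[0,-1.75,-3],"delta_rot":[0,0,0],"fingers":0},{"linear":[0,-1.75,-3],"delta_rot":[0,0,0],"fingers":0},{"linear":[0,-1.75,-3],"delta_rot":[0,0,0],"fingers":0}]'
python3 -m crank '[{"linear":[0,0,0],"delta_rot":[-7.9,0,0],"fingers":0},{"linear":[0,0,0],"delta_rot":[-7.9,0,0],"fingers":0},{"linear":[0,0,0],"delta_rot":[-7.9,0,0],"fingers":0},{"linear":[0,0,0],"delta_rot":[-7.9,0,0],"fingers":0},{"linear":[0,0,0],"delta_rot":[-7.9,0,0],"fingers":0}]'
python3 -m crank '[{"linear":[0,0,0],"delta_rot":[-7.9,0,0],"fingers":0},{"linear":[0,0,0],"delta_rot":[-7.9,0,0],"fingers":0},{"linear":[0,0,0],"delta_rot":[-7.9,0,0],"fingers":0},{"linear":[0,0,0],"delta_rot":[0,0,0],"fingers":0},{"linear":[0,0,0],"delta_rot":[0,0,0],"fingers":0}]'
python3 - <<'E'
from h import *
o=bot.get_obs();r=R.from_euler('xyz',o['tcp_rot']).as_matrix();print(o,r.round(3))
print('need tool cm',(r.T@(np.array([499.5,-154.7,120])-o['tool_pos'])/10).round(2))
c=capture('wrist');cv2.imwrite('pics/w1.png',c['image'])
for k in blobs(c['image'],(5,180,120),(18,255,255),30)[:3]: print(cen(k),cv2.contourArea(k),onz(c,[cen(k)],66))
E
```

```text
time: 0.75
tool_pos: [244.2, -392.2, 251.7]
tcp_rot: [2.135, 1.571, -0.783]
contact_force: [0.3, -0.4, -0.5]
grip_width: 56.4
time: 1.25
tool_pos: [371.1, -273.6, 251.8]
tcp_rot: [1.777, 1.571, -1.141]
contact_force: [0.4, -0.6, -0.6]
grip_width: 16.3
time: 1.75
tool_pos: [497.9, -154.9, 251.6]
tcp_rot: [0.774, 1.571, -2.144]
contact_force: [-0.0, -1.0, 0.0]
grip_width: 0.3
time: 2.25
tool_pos: [497.0, -156.0, 251.5]
tcp_rot: [-1.241, 1.57, 2.819]
contact_force: [0.2, -0.1, -0.3]
grip_width: 0.0
time: 2.75
tool_pos: [497.0, -156.1, 251.6]
tcp_rot: [-1.314, 1.571, -3.132]
contact_force: [0.1, 0.1, -0.2]
grip_width: 0.7
{'time': 2.75, 'joint_positions': array([-4.51411518e-01,  3.34739166e-01,  1.53511256e+00, -6.04843169e-05,
        1.27185742e+00, -2.03747425e-01]), 'dq': array([ 4.07323844e-06, -1.43607627e-03, -3.62042853e-04,  5.67971942e-04,
       -3.24383946e-04, -1.99141076e-03]), 'tau': array([ 2.08988873e-03, -4.26819527e+01, -2.43898362e+01,  6.67590089e-02,
        5.64447907e-02, -1.72485290e-01]), 'tool_pos': array([ 497.01893318, -156.06746879,  251.64992132]), 'tcp_rot': array([-1.3139673 ,  1.57066628, -3.1324099 ]), 'contact_force': array([ 0.0765089 ,  0.1300699 , -0.16630946]), 'moment': array([-0.08532774, -0.05650622,  0.01940077]), 'grip_width': 0.6618186813181424} [[-0.     0.969 -0.245]
 [-0.    -0.245 -0.969]
 [-1.    -0.     0.   ]]
need tool cm [13.16  0.21 -0.19]
[325.17621776504296, 187.0888252148997] 698.0 [[ 499.71254329 -153.62525948   66.        ]]
```

View pics/w1.png

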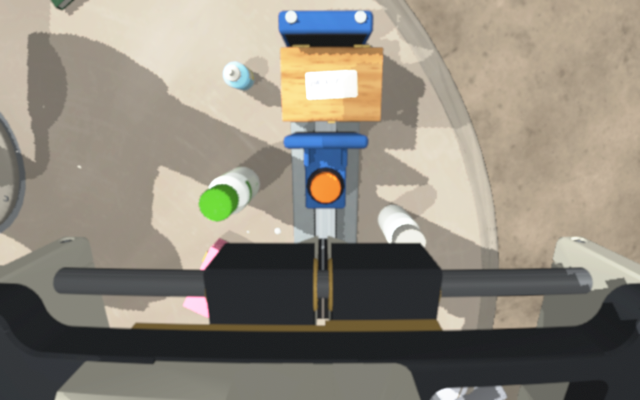

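The wrist view shows the clamp axis vertical in the image, so the yaw is aligned, with the button at (325,187). The wrist and top estimates of the button agree to about 1 mm. I descend to just above it, then press.

```bash
python3 -m crank '[{"linear":[3,0.24,-0.24],"delta_rot":[0,0,0],"fingers":0},{"linear":[4,0,0],"delta_rot":[0,0,0],"fingers":0},{"linear":[4,0,0],"delta_rot":[0,0,0],"fingers":0},{"linear":[3,0,0],"delta_rot":[0,0,0],"fingers":0},{"linear":[1,0,0],"delta_rot":[0,0,0],"fingers":0}]'
python3 -m crank '[{"linear":[0.5,0,0],"delta_rot":[0,0,0],"fingers":0},{"linear":[0.3,0,0],"delta_rot":[0,0,0],"fingers":0},{"linear":[0.2,0,0],"delta_rot":[0,0,0],"fingers":0},{"linear":[0,0,0],"delta_rot":[0,0,0],"fingers":0},{"linear":[0,0,0],"delta_rot":[0,0,0],"fingers":0}]'
python3 - <<'E'
from h import *
c=capture('wrist');cv2.imwrite('pics/w2.png',c['image'])
E
```

```text
time: 3.3
tool_pos: [498.3, -153.6, 98.8]
tcp_rot: [-1.755, 1.565, 2.712]
contact_force: [-0.5, 0.5, 0.2]
grip_width: 0.6
time: 3.8
tool_pos: [500.4, -154.5, 92.6]
tcp_rot: [1.326, 1.569, -0.489]
contact_force: [0.6, -0.5, -0.9]
grip_width: 0.4
```

```bash
python3 -m crank '[{"linear":[0.2,0,0],"delta_rot":[0,0,0],"fingers":0},{"linear":[0.2,0,0],"delta_rot":[0,0,0],"fingers":0},{"linear":[0.1,0,0],"delta_rot":[0,0,0],"fingers":0},{"linear":[0,0,0],"delta_rot":[0,0,0],"fingers":0},{"linear":[0,0,0],"delta_rot":[0,0,0],"fingers":0}]'
python3 -m crank '[{"linear":[0.1,0,0],"delta_rot":[0,0,0],"fingers":0},{"linear":[0.1,0,0],"delta_rot":[0,0,0],"fingers":0},{"linear":[0,0,0],"delta_rot":[0,0,0],"fingers":0},{"linear":[0,0,0],"delta_rot":[0,0,0],"fingers":0},{"linear":[0,0,0],"delta_rot":[0,0,0],"fingers":0}]'
```

```text
time: 4.35
tool_pos: [500.3, -154.5, 86.8]
tcp_rot: [1.321, 1.57, -0.494]
contact_force: [1.7, -0.5, 3.0]
grip_width: 0.2
time: 4.85
tool_pos: [500.3, -154.5, 84.9]
tcp_rot: [1.28, 1.57, -0.535]
contact_force: [2.9, -0.7, 4.2]
grip_width: 0.3
```

```bash
python3 -m crank '[{"linear":[0.1,0,0],"delta_rot":[0,0,0],"fingers":0},{"linear":[0.1,0,0],"delta_rot":[0,0,0],"fingers":0},{"linear":[0,0,0],"delta_rot":[0,0,0],"fingers":0},{"linear":[0,0,0],"delta_rot":[0,0,0],"fingers":0},{"linear":[0,0,0],"delta_rot":[0,0,0],"fingers":0}]'
```

```text
time: 5.35
tool_pos: [500.5, -154.6, 84.5]
tcp_rot: [1.31, 1.568, -0.505]
contact_force: [-2.5, 1.6, 19.2]
grip_width: 0.4
```

It hit the hard stop at TCP z 84.5, so the tip is at 59.5 as specified. I lift clear and check the button and plate.

```bash
python3 -m crank '[{"linear":[-1,0,0],"delta_rot":[0,0,0],"fingers":0},{"linear":[-3,0,0],"delta_rot":[0,0,0],"fingers":0},{"linear":[-4,0,0],"delta_rot":[0,0,0],"fingers":0},{"linear":[0,0,0],"delta_rot":[0,0,0],"fingers":0},{"linear":[0,0,0],"delta_rot":[0,0,0],"fingers":0}]'
python3 - <<'E'
from h import *
c=capture('wrist');cv2.imwrite('pics/w2.png',c['image']);o=bot.get_obs();print(o['tool_pos'])
for k in blobs(c['image'],(100,120,40),(125,255,255),200)[:5]: print(cv2.boundingRect(k),cv2.contourArea(k))
for k in blobs(c['image'],(5,180,120),(18,255,255),30)[:3]: print(cen(k),cv2.contourArea(k),onz(c,[cen(k)],61.5))
E
```

```text
time: 5.85
tool_pos: [499.5, -154.1, 162.7]
tcp_rot: [-1.491, 1.57, 2.977]
contact_force: [0.0, 0.3, -0.9]
grip_width: 0.6
[ 499.01155077 -153.89273449  161.73828712]
(263, 140, 123, 99) 6440.5
[323.82502443792765, 212.17916492110038] 1193.5 [[ 499.77135693 -153.54403984   61.5       ]]
```

View pics/w2.png

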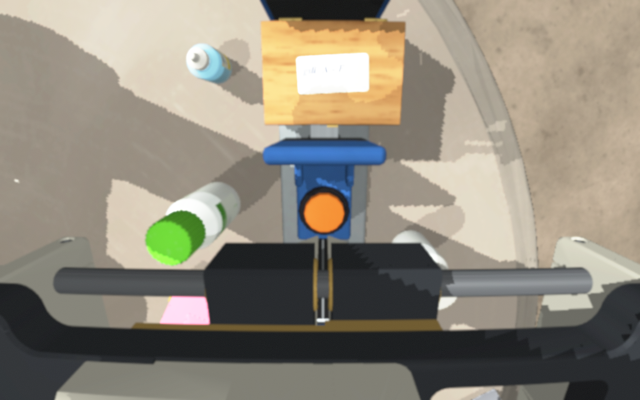

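The wrist view shows the button at (324,212), now visibly lower in its ring. The plate's box-side top edge is at row 140, and the box, from row 20 to 125, is unmoved.

```bash
python3 - <<'E'
from h import *
c=capture('wrist');o=bot.get_obs();r=R.from_euler('xyz',o['tcp_rot']).as_matrix()
print(((onz(c,[[324,140],[324,145]],112)-[499.8,-153.6,0])@np.array([-.243,-.97,0])).round(1))
E
python3 -m crank '[{"linear":[0,0,-3],"delta_rot":[0,0,0],"fingers":0},{"linear":[0,0,-3],"delta_rot":[0,0,0],"fingers":0},{"linear":[0,0,-2.2],"delta_rot":[0,0,0],"fingers":0},{"linear":[0,0,0],"delta_rot":[0,0,0],"fingers":0},{"linear":[0,0,0],"delta_rot":[0,0,0],"fingers":0}]'
```

```text
[-60.1 -57.2]
time: 6.45
tool_pos: [519.1, -74.5, 161.4]
tcp_rot: [-1.452, 1.568, 3.018]
contact_force: [-0.3, -0.6, -0.4]
grip_width: 0.5
```

Plate face measured at 57–60 mm from the button (spec 58), so it agrees. Now I descend to TCP z ≈ 111, with the tip at about 86.

```bash
python3 -m crank '[{"linear":[2,0,0],"delta_rot":[0,0,0],"fingers":0},{"linear":[2,0,0],"delta_rot":[0,0,0],"fingers":0},{"linear":[1,0,0],"delta_rot":[0,0,0],"fingers":0},{"linear":[0,0,0],"delta_rot":[0,0,0],"fingers":0},{"linear":[0,0,0],"delta_rot":[0,0,0],"fingers":0}]'
python3 -m crank '[{"linear":[0,0,0.5],"delta_rot":[0,0,0],"fingers":0},{"linear":[0,0,0.5],"delta_rot":[0,0,0],"fingers":0},{"linear":[0,0,0.5],"delta_rot":[0,0,0],"fingers":0},{"linear":[0,0,0.5],"delta_rot":[0,0,0],"fingers":0},{"linear":[0,0,0],"delta_rot":[0,0,0],"fingers":0}]'
```

```text
time: 6.95
tool_pos: [519.9, -75.4, 112.9]
tcp_rot: [-0.281, 1.571, -2.096]
contact_force: [-0.0, 0.3, 0.4]
grip_width: 0.3
time: 7.45
tool_pos: [514.9, -95.0, 113.0]
tcp_rot: [1.016, 1.57, -0.799]
contact_force: [0.0, 0.7, -0.1]
grip_width: 0.2
```

```bash
python3 -m crank '[{"linear":[0,0,0.8],"delta_rot":[0,0,0],"fingers":0},{"linear":[0,0,0.8],"delta_rot":[0,0,0],"fingers":0},{"linear":[0,0,0.8],"delta_rot":[0,0,0],"fingers":0},{"linear":[0,0,0.8],"delta_rot":[0,0,0],"fingers":0},{"linear":[0,0,0.8],"delta_rot":[0,0,0],"fingers":0}]'
python3 - <<'E'
from h import *
c=capture('wrist');cv2.imwrite('pics/w3.png',c['image'])
E
```

```text
time: 7.95
tool_pos: [505.1, -133.8, 112.7]
tcp_rot: [-0.494, 1.571, -2.309]
contact_force: [1.2, 2.7, 1.7]
grip_width: 0.3
```

View pics/w3.png

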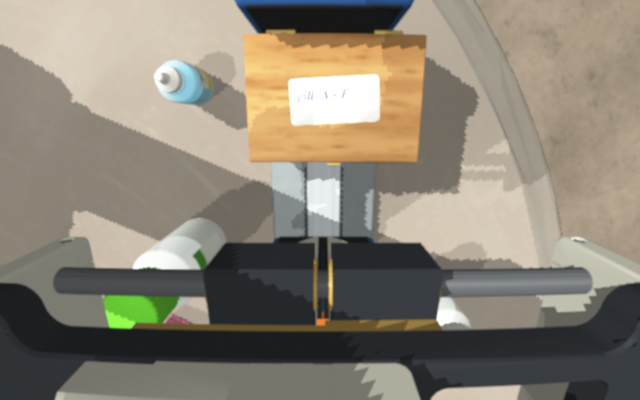

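The plate has moved back with the fingers: the bar is now bare from row 160 to 240 and the box is unmoved. I continue to the stop.

```bash
python3 -m crank '[{"linear":[0,0,0.7],"delta_rot":[0,0,0],"fingers":0},{"linear":[0,0,0.7],"delta_rot":[0,0,0],"fingers":0},{"linear":[0,0,0.6],"delta_rot":[0,0,0],"fingers":0},{"linear":[0,0,0.6],"delta_rot":[0,0,0],"fingers":0},{"linear":[0,0,0.5],"delta_rot":[0,0,0],"fingers":0}]'
python3 -m crank '[{"linear":[0,0,0.3],"delta_rot":[0,0,0],"fingers":0},{"linear":[0,0,0.3],"delta_rot":[0,0,0],"fingers":0},{"linear":[0,0,0.2],"delta_rot":[0,0,0],"fingers":0},{"linear":[0,0,0.2],"delta_rot":[0,0,0],"fingers":0},{"linear":[0,0,0],"delta_rot":[0,0,0],"fingers":0}]'
```

```text
time: 8.5
tool_pos: [497.6, -163.6, 112.7]
tcp_rot: [-0.871, 1.571, -2.686]
contact_force: [0.6, 1.8, -0.5]
grip_width: 0.5
time: 9.0
tool_pos: [495.3, -173.1, 112.7]
tcp_rot: [-0.279, 1.57, -2.093]
contact_force: [1.0, -0.3, 0.4]
grip_width: 0.5
```

```bash
python3 -m crank '[{"linear":[0,0,0.2],"delta_rot":[0,0,0],"fingers":0},{"linear":[0,0,0.1],"delta_rot":[0,0,0],"fingers":0},{"linear":[0,0,0.1],"delta_rot":[0,0,0],"fingers":0},{"linear":[0,0,0],"delta_rot":[0,0,0],"fingers":0},{"linear":[0,0,0],"delta_rot":[0,0,0],"fingers":0}]'
python3 -m crank '[{"linear":[0,0,0.1],"delta_rot":[0,0,0],"fingers":0},{"linear":[0,0,0.1],"delta_rot":[0,0,0],"fingers":0},{"linear":[0,0,0],"delta_rot":[0,0,0],"fingers":0},{"linear":[0,0,0],"delta_rot":[0,0,0],"fingers":0},{"linear":[0,0,0],"delta_rot":[0,0,0],"fingers":0}]'
```

```text
time: 9.5
tool_pos: [494.3, -176.8, 112.7]
tcp_rot: [-0.523, 1.57, -2.338]
contact_force: [-0.9, 1.5, -0.6]
grip_width: 0.6
time: 10.0
tool_pos: [493.9, -178.7, 112.7]
tcp_rot: [-0.495, 1.571, -2.309]
contact_force: [0.2, 1.3, -1.0]
grip_width: 0.8
```

No stop contact yet, at 25.8 mm along. I push on in small steps.

```bash
python3 -m crank '[{"linear":[0,0,0.1],"delta_rot":[0,0,0],"fingers":0},{"linear":[0,0,0.1],"delta_rot":[0,0,0],"fingers":0},{"linear":[0,0,0.1],"delta_rot":[0,0,0],"fingers":0},{"linear":[0,0,0],"delta_rot":[0,0,0],"fingers":0},{"linear":[0,0,0],"delta_rot":[0,0,0],"fingers":0}]'
python3 -m crank '[{"linear":[0,0,0.1],"delta_rot":[0,0,0],"fingers":0},{"linear":[0,0,0.1],"delta_rot":[0,0,0],"fingers":0},{"linear":[0,0,0],"delta_rot":[0,0,0],"fingers":0},{"linear":[0,0,0],"delta_rot":[0,0,0],"fingers":0},{"linear":[0,0,0],"delta_rot":[0,0,0],"fingers":0}]'
```

```text
time: 10.5
tool_pos: [493.7, -179.3, 112.7]
tcp_rot: [-3.102, 1.567, 1.366]
contact_force: [3.8, 11.6, 1.5]
grip_width: 0.2
time: 11.0
tool_pos: [493.6, -179.4, 112.7]
tcp_rot: [-3.109, 1.564, 1.359]
contact_force: [7.7, 20.6, 2.1]
grip_width: 0.2
```

The stop is reached: 22 N with no further travel. I back off, lift, and check.

```bash
python3 -m crank '[{"linear":[0,0,-0.5],"delta_rot":[0,0,0],"fingers":0},{"linear":[0,0,-1],"delta_rot":[0,0,0],"fingers":0},{"linear":[-2,0,-0.5],"delta_rot":[0,0,0],"fingers":0},{"linear":[-4,0,0],"delta_rot":[0,0,0],"fingers":0},{"linear":[-4,0,0],"delta_rot":[0,0,0],"fingers":0}]'
python3 -m crank '[{"linear":[-2,0,-3],"delta_rot":[0,0,0],"fingers":0},{"linear":[-2,0,-4],"delta_rot":[0,0,0],"fingers":0},{"linear":[0,0,-4],"delta_rot":[0,0,0],"fingers":0},{"linear":[0,0,0],"delta_rot":[0,0,0],"fingers":0},{"linear":[0,0,0],"delta_rot":[0,0,0],"fingers":0}]'
python3 - <<'E'
from h import *
c=capture('wrist');cv2.imwrite('pics/w4.png',c['image']);s=capture('side');cv2.imwrite('pics/s4.png',cv2.resize(s['image'][110:290,230:430],None,fx=3.3,fy=3.3))
for n in('top','wrist'):
  c=capture(n)
  for k in blobs(c['image'],(5,180,120),(18,255,255),20)[:3]: print(n,cen(k),cv2.contourArea(k),onz(c,[cen(k)],61.5))
E
```

```text
time: 11.5
tool_pos: [497.2, -163.8, 213.5]
tcp_rot: [-1.32, 1.569, -3.135]
contact_force: [2.1, -0.3, -0.3]
grip_width: 0.4
time: 12.0
tool_pos: [524.1, -56.9, 252.7]
tcp_rot: [0.114, 1.57, -1.699]
contact_force: [-0.3, -1.3, -0.7]
grip_width: 0.3
top [374.07575757575756, 203.5] 198.0 [[ 476.98002181 -246.42548787   61.5       ]]
```

View pics/s4.png

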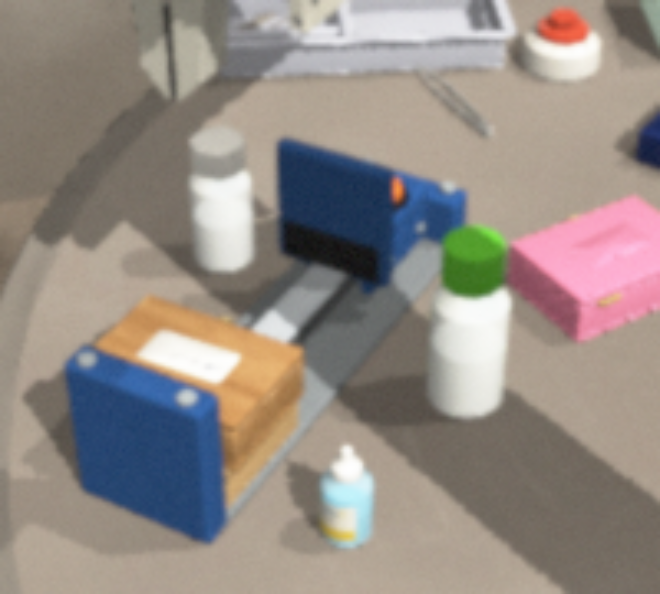

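View pics/w4.png

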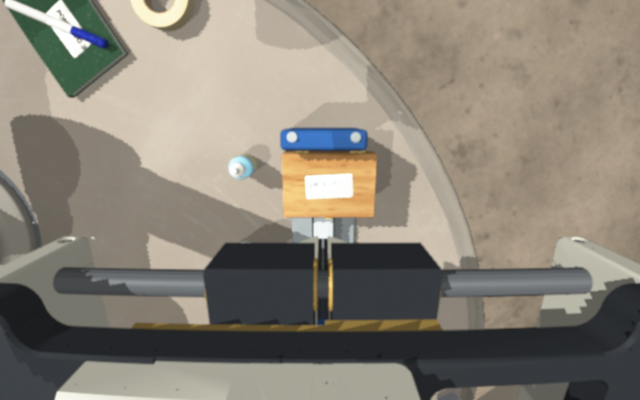

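The side crop shows the carriage against the end stop at (435,215), the box on its bed and all three bottles upright. The wrist view shows the box still by the fence at (329,185). The arm is clear, so I hand in.

```bash
python3 -c "
from plant import workorder
print(workorder.close_job())"
```

```text
the job is handed in; nothing more can be done
None
```

The clamp is open and the job is handed in at about 12 s of the 42 s allowed; no verdict was reported.

- **Release button:** I pressed it with the shut fingertips to its hard stop, at tip height 59.5 mm and 19 N. The catch has to snap in before that depth. The jaw then slid with only about 2 to 3 N, so the ratchet was free.
- **Sliding jaw:** I pushed on the box side of the plate, with the tips about 88 mm above the table, until the force rose to about 22 N with no further travel. The top camera put the button about 95 mm further back than at the start.
- **Last checks:** In the side picture the carriage is against the end stop, the wooden box is on its bed, and the three bottles are upright. The arm is clear, about 250 mm up.

**What disagreed:** My first estimate of the starting jaw position was about 9 mm from the fence and about 2 mm from the end stop. The fence-to-stop length also read 297 mm instead of 290 mm. The 95 mm of travel fits a start near 5 mm, and I relied on feeling the end stop. I judged the box and bottle positions by eye, without measuring them again.

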